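Index the dish turntable to the next dish

TASK

Bring the next culture dish under the magnifier: pull the red spring ring up until its pin is out of the notch, turn the turntable anticlockwise (seen from above) to the next notch, feeling for it, and let the ring go so that the pin drops fully home and locks. Do not force the pin against the index plate, keep the dishes seated on the turntable, and leave the lamp, vial and beaker where they stand.

Things in the scene. Friction and masses are not known exactly. Their poses are not given: they have to be found in the camera images.
- stand: Fixed round stand: navy foot 240 mm across, white drum, 34 mm high. Origin: centre of its underside, on the turntable's upright axis; z up. x points from the axis to the magnifier: black lens ring 78 mm across, 116 to 128 mm up, centred 78 mm from the axis, on a steel post 142 mm from the axis, 130 mm high.
- table_top (a point): Centre of the upper face of the turntable, on its axis: black disc 220 mm across, 12 mm thick, upper face 48 mm above the bench, with a hub cap 10 mm higher. The point turns with the disc; z up.
- turntable (a joint): Turntable angle, rad, anticlockwise from above; 0 at the start, pin in a notch. Bearing friction about 0.12 N m: it stays where left. The next notch lies anticlockwise at 0.54 to 0.90 rad: set by hand, it cannot be seen or measured and must be felt for. Another notch lies 0.72 rad beyond it. Range -0.3 to 1.75.
- pull_ring (a point): Centre of the red upright pull ring: 34 mm across, 14 mm hole, 10 mm thick; 85 mm from the axis, 93 mm above the bench with the pin home. x: radially outward, y: tangential (through its thickness), z: up. At angle 0 it lies 2.78 rad anticlockwise from the stand's x. It slides up and down and goes round with the turntable. Below: 8 mm stem, boss 26 mm across, top 62 mm up.
- plunger (a joint): Lift of pull ring and pin, m: 0 fully home in a notch, about 0.010 with the pin resting on the index plate between notches, 0.016 at the upper stop. The pin is free of its notch only above 0.010. A spring pulls it down, 5 N at 0 to 9 N at 0.016, with damping of about 25 N s/m.
- index_plate: Steel index plate hidden in the stand, fixed; origin and axes as the stand's. Its upper face, on which the 8 mm round-ended pin can slide, is 34 mm above the bench; notches 10 mm deep, 11 mm wide along the circle. More than 20 N between pin and plate damages them.
- dish0: Loose round culture dish seen amber from above, 42 mm across, 12 mm high, 20 g, standing on the turntable between four 6 mm high clips, 78 mm from the axis, at the start under the magnifier. Origin: centre of its underside.
- dish1: Loose round culture dish seen green from above, 42 mm across, 12 mm high, 20 g, standing on the turntable between four 6 mm high clips, 78 mm from the axis, the next one to come under the magnifier. Origin: centre of its underside.
- dish2: Loose round culture dish seen red from above, 42 mm across, 12 mm high, 20 g, standing on the turntable between four 6 mm high clips, 78 mm from the axis. Origin: centre of its underside.
- lamp: Bystander: glass spirit lamp with white cap, 76 mm across, 96 mm high. Origin: centre of its underside.
- vial: Bystander: small glass vial with aluminium cap, 26 mm across, 60 mm high. Origin: centre of its underside.
- beaker: Bystander: clear plastic beaker, 68 mm across, 75 mm high. Origin: centre of its underside.

How it is judged:
On the way, in this order (a step that is already met when the one before it is completed fails the run):
1. the pin is pulled out of the first notch (value of joint plunger above 0.0095 m and value of joint turntable below 0.15 rad), for 0.05 s.
2. the turntable is turned on towards the next notch with the pin out (value of joint plunger above 0.008 m and value of joint turntable above 0.3 rad), for 0.05 s.
At the end, for the whole second after the job is handed in: the turntable stands still in the next notch (0.50 to 0.94 rad on from the start) with the pin home (lifted less than 3 mm), the ring let go (value of joint plunger below 0.003 m and value of joint turntable between 0.5 and 0.94 rad and velocity of joint turntable between -0.05 and 0.05 rad/s); the robot touches nothing.
It fails at once if the pin is forced: more than 20 N between it and the index plate (contact force between plunger and index_plate above 20 N).
It fails at once if a dish is tipped or leaves its clips (angle between any of dish0, dish1, dish2's own z axis and vertical above 0.35 rad or z of any of dish0, dish1, dish2 in the frame of table_top above 0.015 m or horizontal distance between any of dish0, dish1, dish2 and table_top below 0.066 m or horizontal distance between any of dish0, dish1, dish2 and table_top above 0.09 m).
It fails at once if lamp, vial or beaker is moved by more than 20 mm (distance of any of lamp, vial, beaker from where it was at the start of the episode above 0.02 m).
It also fails if it takes over 51 s, if anything falls off the work surface, if the arm or the gripper's body presses on something with over 40 N, if the wrist force passes 120 N, or if a joint passes its speed limit or range.

ROBOT

A 7-joint arm with a two-finger parallel gripper is mounted at the origin on the work surface. World frame = base frame: x ahead of the robot, y to its left, z up, the work surface at z = 0. Lengths are in m, angles in rad, forces in N, time in s.
With the tool pointing down it reaches from about 0.4 to 0.85 m from the base axis. Payload 10.4 kg.
Tool frame: the origin (TCP) lies midway between the tips of the shut fingers; the grasp point (between the pads) lies 19 mm behind it; z points along the fingers, y is the direction in which the jaws open and shut (so a half turn about z gives the same grasp; the last joint's range is limited). The gripper opens to 85 mm and grips with 20 to 120 N. Pads are 22 mm wide; open, the fingers measure 114 mm over their backs; the gripper's body (76 mm by 85 mm) begins 54 mm behind the grasp point. The pads swing forward as they close: fully open they stand 13 mm farther back than shut.
Start: joints at [-1.338, 0.332, -0.065, 1.46, 0.022, 1.35, -0.088], TCP at [0.158, 0.605, 0.231] pointing down, gripper open.
Joint ranges: [-2.6, 2.6], [-0.5, 2.12], [-1.47, 1.34], [0.16, 2.42], [-1.27, 4.41], [0.06, 2.06], [-2.6, 2.6]. Speed limits (rad/s): [2.22, 2.22, 2.79, 2.79, 3.14, 3.14, 3.14].

INTERFACE

Orientations are given as a unit quaternion [x, y, z, w].
In Python, from workcell import get_obs, camera, calibration, hand_in gives the robot as it stands.
- The arm moves only by the shell command python3 -m handwheel 'ROWS' [FORCE]. ROWS is JSON, a list of rows, each an object with "jaw": the finger opening in mm, from 0 to 85.4; "delta_pos": the shift along the tool's x, y, z scaled (see below), a list of three; "turn": the turn about the tool's z scaled (see below). In form: [{"jaw": jaw, "delta_pos": [tx, ty, tz], "turn": turn}, ...]. A call has 1 to 10 rows; each row is the pose to reach, as a shift and turn from the pose commanded when the call began, along the tool's axes at that moment, turning the shorter way round; what a row does not reach only later rows make up. The controller multiplies each number of a shift by 1 m and each number of a turn by pi rad. A row lasts 1/12 s, in which the tool goes at most 41.7 mm and 7.16 degrees, less where a joint would pass 70% of its speed; a pose out of reach is approached as far as the arm can. A call with a number of a shift or a turn outside -1 to 1 is refused whole. A call with a gripper value outside its range is refused whole. The fingers move at their own pace and stop on an object; FORCE is the grip in N (left out, the last holds). Time passes only in rows, so rows that repeat a pose let the fingers close. It gives the time, the measured TCP pose, the force and the opening at its end, in the units of the state.
- get_obs(): the state, without advancing time (a new reading comes with each control period).
- camera(name): name is "scene" or "top" or "wrist"; returns the picture (420x560x3 uint8, red, green, blue); there is no depth.
- calibration(name): a dict with "mtx" (3x3 intrinsics, pixels), "rvec" (rotation vector, rad) and "tvec" (3), from world to camera coordinates, as OpenCV has them. Camera axes: x right, y down, z forward; pixel columns grow to the right and rows downward; lengths in m; the calibration is good to about 2 mm. A picture is of the moment at which its call begins: read the wrist's pose just before it. calibration takes no time and is no camera call; for the wrist camera it gives the pose at the moment of the call.
- hand_in(): hands the job in, once; it reports no verdict.
The state is a dict: "clock": time; "joint_pos": joint angles; "joint_velocities": joint speeds; "tau": joint torques, N m; "position": TCP position; "ee_rot": TCP orientation; "ft_force": force on the tool from outside, world axes, zero at the start; "torque": the same for the moment, N m; "grip_width": opening from 0.0 (shut) to 1.0 (fully open).
Only numpy, scipy, OpenCV 4.12 (cv2) and the standard library are available. Lean on these libraries where they do the work, as an engineer would, in place of code of your own. Each camera call takes 0.05 s, during which the arm holds its last target.

## Working session

There is one attempt and no reset: what is moved stays moved. The work goes in short steps, Python scripts to look and compute and a shell command to move; the robot and the scene stay as the last step left them, time stands still between calls to the robot, and variables do not carry over. Pictures are saved under pics/ and viewed, and the job is handed in when it is done.

```bash
ls; mkdir -p pics
python3 - <<'E'
from workcell import *
import cv2,numpy as np
o=get_obs();print(o)
for n in("scene","top","wrist"):
    c=calibration(n);print(n,{k:np.round(v,4).tolist() for k,v in c.items()})
    cv2.imwrite(f"pics/{n}0.png",camera(n)[:,:,::-1])
E
```

```text
pics
{'clock': 0.0, 'joint_pos': array([-1.33760335,  0.33286713, -0.06475373,  1.46098681,  0.0215914 ,
        1.34988642, -0.08850706]), 'joint_velocities': array([-0.0006284 , -0.00097086,  0.00085373,  0.0004844 ,  0.00079959,
       -0.00104232, -0.00086087]), 'tau': array([-6.68136345e-04, -6.25433064e+01,  4.87629231e-02, -3.91615248e+01,
        1.61816902e-02,  9.60735924e-03, -1.81097028e-05]), 'position': array([0.15800568, 0.60429133, 0.2304973 ]), 'ee_rot': array([ 1.27516426e-01,  9.91836193e-01, -7.22649253e-04, -7.12933728e-05]), 'ft_force': array([-0.20830469,  1.12697642, -0.37775788]), 'torque': array([ 0.0261277 , -0.01804608,  0.01206234]), 'grip_width': 1.0039493308122767}
scene {'mtx': [[424.7813, 0.0, 279.4982], [0.0, 424.7813, 211.9548], [0.0, 0.0, 1.0]], 'rvec': [2.102, 1.152, -0.4796], 'tvec': [-0.362, -0.2904, 1.2443]}
top {'mtx': [[448.6273, 0.0, 277.7688], [0.0, 448.6273, 213.3341], [0.0, 0.0, 1.0]], 'rvec': [2.1424, -2.1869, 0.1247], 'tvec': [0.046, 0.6043, 0.9912]}
wrist {'mtx': [[341.6058, 0.0, 277.0583], [0.0, 341.6058, 208.5097], [0.0, 0.0, 1.0]], 'rvec': [-2.3034, -1.7766, -0.2489], 'tvec': [-0.6244, -0.0349, 0.3791]}
```

View pics/scene0.png

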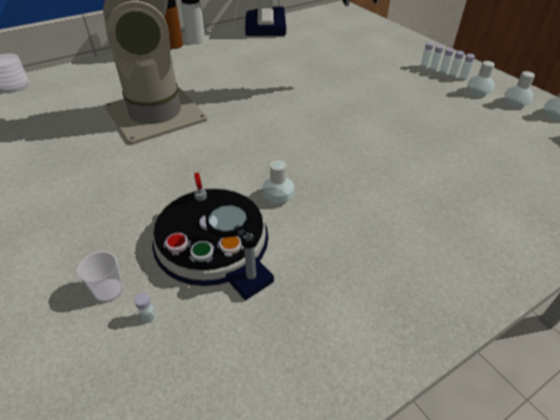

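View pics/top0.png

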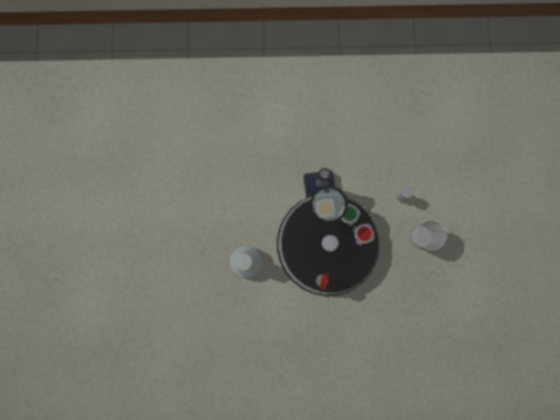

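View pics/wrist0.png

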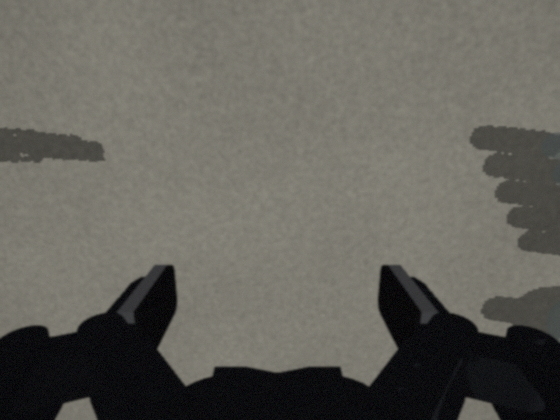

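The top view shows the hub at (330,243), red ring at about (324,281), lens at (329,204), lamp at (246,263), vial at (405,194) and beaker at (430,236). In the scene view the ring is at (199,182), standing edge-on.

```bash
cat > h.py <<'E'
from workcell import *
import cv2,numpy as np
from scipy.spatial.transform import Rotation as R
def cam(n):
    c=calibration(n);M=cv2.Rodrigues(np.array(c['rvec'],float))[0];return np.array(c['mtx']),M,np.array(c['tvec'],float).ravel()
def ray(c,u,v):
    K,M,t=c;d=M.T@np.linalg.solve(K,[u,v,1.]);return -M.T@t,d/np.linalg.norm(d)
def plane(c,u,v,z):
    o,d=ray(c,u,v);return o+d*(z-o[2])/d[2]
def tri(rays):
    A=0;b=0
    for o,d in rays:
        P=np.eye(3)-np.outer(d,d);A=A+P;b=b+P@o
    p=np.linalg.solve(A,b);return p,[np.linalg.norm((np.eye(3)-np.outer(d,d))@(p-o)) for o,d in rays]
def proj(c,p):
    K,M,t=c;q=K@(M@np.array(p)+t);return q[:2]/q[2]
def blobs(img,lo,hi,amin=15):
    h=cv2.cvtColor(img,cv2.COLOR_RGB2HSV);m=cv2.inRange(h,np.array(lo),np.array(hi))
    if lo[0]==0: m|=cv2.inRange(h,np.array([170,lo[1],lo[2]]),np.array([180,hi[1],hi[2]]))
    n,l,s,ce=cv2.connectedComponentsWithStats(m)
    return [(s[i].tolist(),ce[i].round(1).tolist()) for i in range(1,n) if s[i][4]>=amin],l
E
python3 - <<'E'
from h import *
for n in("scene","top"):
    im=cv2.imread(f"pics/{n}0.png")[:,:,::-1].copy()
    print(n,'red',blobs(im,(0,150,60),(8,255,255))[0])
    print('green',blobs(im,(45,100,30),(85,255,255))[0])
    print('amber',blobs(im,(10,100,80),(25,255,255))[0])
    print('navy',blobs(im,(110,120,20),(130,255,120))[0])
    x0,y0=(270,160) if n=="top" else (140,160)
    cv2.imwrite(f"pics/{n}0z.png",cv2.resize(im[y0:y0+150,x0:x0+150,::-1],None,fx=4,fy=4,interpolation=cv2.INTER_CUBIC))
t=cam("top");s=cam("scene")
print('hub',plane(t,330,243,.058))
E
```

```text
scene red [([195, 173, 6, 16, 62], [197.6, 180.2]), ([168, 234, 17, 13, 158], [175.5, 239.9])]
green [([193, 243, 17, 12, 158], [201.2, 248.7])]
amber [([351, 0, 39, 17, 349], [374.1, 5.8]), ([172, 6, 11, 42, 173], [177.6, 26.5]), ([222, 236, 17, 13, 177], [230.0, 242.3])]
navy [([246, 8, 39, 27, 566], [266.3, 23.4]), ([190, 237, 83, 62, 905], [246.1, 278.8])]
top red [([359, 228, 12, 12, 118], [364.4, 233.7]), ([320, 273, 8, 16, 78], [324.0, 280.9])]
green [([345, 208, 11, 12, 90], [349.9, 213.7])]
amber []
navy []
hub [ 0.53389558 -0.08064752  0.058     ]
```

```bash
ls pics
```

```text
scene0.png
scene0z.png
top0.png
top0z.png
wrist0.png
```

View pics/scene0z.png

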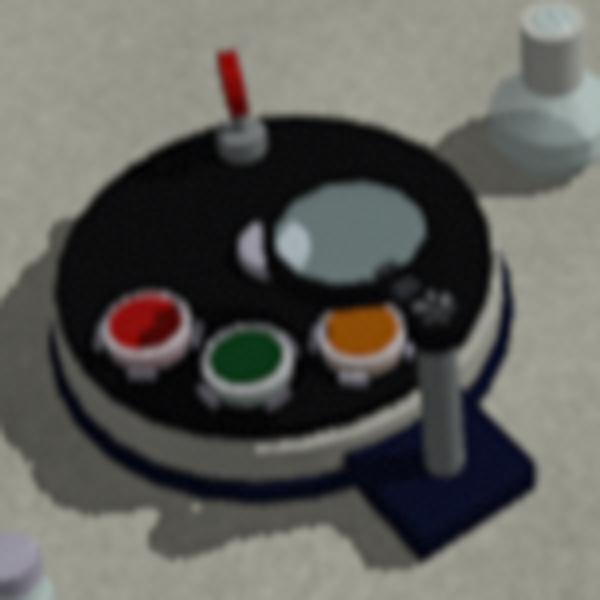

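View pics/top0z.png

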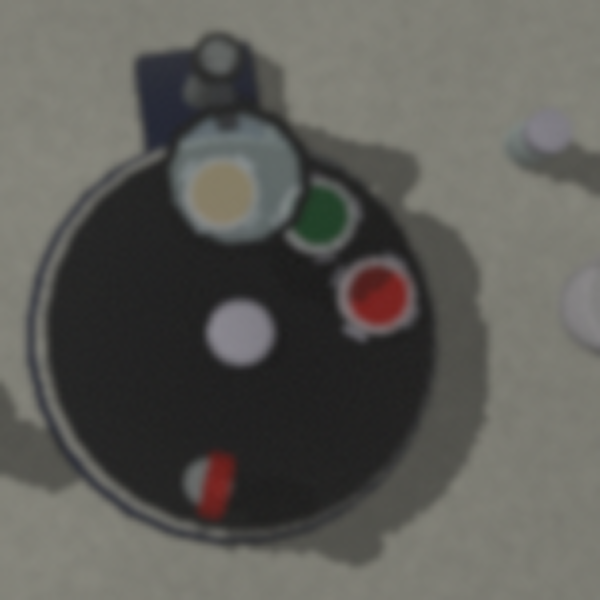

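Zoomed: in the top view the hub is at (330.2,242.8), post top at (324.3,173.6), amber dish at (325.2,207.8), green at (349.8,213.8) and ring edge-on at (324,281). In the scene view the ring is at (197.8,180.5).

Run:
```python
from h import *
t=cam("top");s=cam("scene")
print('camtop',ray(t,280,210)[0])
print('ring',tri([ray(t,324,280.9),ray(s,197.6,180.8)]))
hub=plane(t,330.2,242.8,.058);print('hub',hub)
am=tri([ray(t,325.2,207.8),ray(s,230,242.5)]);print('amber',am)
gr=tri([ray(t,349.8,213.8),ray(s,201.2,248.9)]);print('green',gr)
rd=tri([ray(t,364.4,233.7),ray(s,175.5,240.5)]);print('red',rd)
post=plane(t,324.3,173.6,.13);print('post',post)
ring=plane(t,324,280.9,.1)
for n,p in dict(post=post,am=am[0],gr=gr[0],rd=rd[0],ring=ring).items():
    d=p-hub;print(n,np.hypot(*d[:2]),np.arctan2(d[1],d[0]))
print('lamp',plane(t,246,263,.09),'beaker',plane(t,430,236,.07),'vial',plane(t,406,193,.06))
# dish circle fit: three dish centers
im=cv2.imread("pics/top0.png")[:,:,::-1].copy()
b,l=blobs(im,(0,150,60),(8,255,255))
for i in range(1,l.max()+1):
    ys,xs=np.where(l==i)
    if len(xs)>50 and ys.mean()>260:
        print(cv2.minAreaRect(np.c_[xs,ys].astype(np.float32)))
o=get_obs();print(R.from_quat(o['ee_rot']).as_matrix().round(3))
```

```text
camtop [0.49008223 0.03745199 1.05267556]
ring (array([ 0.45207907, -0.06209495,  0.09015353]), [np.float64(0.0007737697229250309), np.float64(0.0007737697229249958)])
hub [ 0.53432882 -0.08110545  0.058     ]
amber (array([ 0.61244528, -0.07358931,  0.05641494]), [np.float64(0.0009367762689783407), np.float64(0.000936776268978273)])
green (array([ 0.59802226, -0.12742752,  0.05716352]), [np.float64(0.0002885782339628385), np.float64(0.0002885782339628072)])
red (array([ 0.55262525, -0.15897436,  0.05681575]), [np.float64(0.001077210990543717), np.float64(0.0010772109905437264)])
post [ 0.67585376 -0.06506248  0.13      ]
post 0.1424313344948711 0.11287605669988575
am 0.07847721563941965 0.09592186607522664
gr 0.0787565128934817 -0.628791831763243
rd 0.07998954269394953 -1.3400180067119105
ring 0.08414363174888465 2.8926235348935747
lamp [0.49358254 0.10371673 0.09      ] beaker [ 0.54418758 -0.29902405  0.07      ] vial [ 0.64209308 -0.25434822  0.06      ]
((324.0702209472656, 280.86236572265625), (5.171769142150879, 15.290447235107422), 12.994616508483887)
[[-0.967  0.253 -0.   ]
 [ 0.253  0.967 -0.001]
 [-0.    -0.001 -1.   ]]
```

The triangulated ring (z 0.090, radius 84 mm, angle 2.89) agrees with the given sizes, and the stand yaw is about 0.11. The tool is already aligned with the ring, so its y axis runs opposite to the anticlockwise tangent. I'll move to hover, by way of a waypoint.

```bash
python3 -m handwheel '[{"jaw":40,"delta_pos":[-0.318,-0.179,0],"turn":0},{"jaw":40,"delta_pos":[-0.318,-0.179,0],"turn":0},{"jaw":40,"delta_pos":[-0.318,-0.179,0],"turn":0},{"jaw":40,"delta_pos":[-0.318,-0.179,0],"turn":0},{"jaw":40,"delta_pos":[-0.318,-0.179,0],"turn":0},{"jaw":40,"delta_pos":[-0.318,-0.179,0],"turn":0},{"jaw":40,"delta_pos":[-0.318,-0.179,0],"turn":0},{"jaw":40,"delta_pos":[-0.452,-0.568,0],"turn":0},{"jaw":40,"delta_pos":[-0.452,-0.568,0],"turn":0},{"jaw":40,"delta_pos":[-0.452,-0.568,0],"turn":0}]' 30
cat > g.py <<'E'
from h import *
import sys
o=get_obs();T=R.from_quat(o['ee_rot']).as_matrix()
p=o['position'];print('t',o['clock'],'p',p.round(4),'yaw',np.arctan2(T[1,0],T[0,0]).round(4),'F',o['ft_force'].round(2),'g',o['grip_width'])
if len(sys.argv)>3:print('delta tool',(T.T@(np.array([float(a) for a in sys.argv[1:4]])-p)).round(4))
E
python3 g.py 0.4518 -0.0605 0.2
```

```text
clock: 0.98
position: [0.3904, 0.2768, 0.2309]
ee_rot: [0.128, 0.992, -0.0, -0.0]
ft_force: [0.1, -0.4, 0.8]
grip_width: 0.47
t 0.9833 p [0.3904 0.2768 0.2309] yaw 2.8853 F [ 0.08 -0.4   0.83] g 0.4701591439932037
delta tool [-0.1449 -0.3107  0.0309]
```

```bash
python3 -m handwheel '[{"jaw":40,"delta_pos":[-0.145,-0.311,0.03],"turn":0},{"jaw":40,"delta_pos":[-0.145,-0.311,0.03],"turn":0},{"jaw":40,"delta_pos":[-0.145,-0.311,0.03],"turn":0},{"jaw":40,"delta_pos":[-0.145,-0.311,0.03],"turn":0},{"jaw":40,"delta_pos":[-0.145,-0.311,0.03],"turn":0},{"jaw":40,"delta_pos":[-0.145,-0.311,0.03],"turn":0},{"jaw":40,"delta_pos":[-0.145,-0.311,0.03],"turn":0},{"jaw":40,"delta_pos":[-0.145,-0.311,0.03],"turn":0},{"jaw":40,"delta_pos":[-0.145,-0.311,0.03],"turn":0},{"jaw":40,"delta_pos":[-0.145,-0.311,0.03],"turn":0}]'
python3 g.py 0.4518 -0.0605 0.2
python3 - <<'E'
from h import *
c=cam("wrist");im=camera("wrist");cv2.imwrite("pics/w1.png",im[:,:,::-1])
b=blobs(im,(0,150,40),(8,255,255))[0];print(b)
for s,ce in b: print(plane(c,*ce,.095))
print(proj(c,[.4518,-.0605,.093]))
E
```

```text
clock: 1.82
position: [0.4516, -0.0624, 0.2011]
ee_rot: [0.131, 0.991, -0.0, -0.0]
ft_force: [-0.6, 0.1, -0.0]
grip_width: 0.474
t 1.8167 p [ 0.4516 -0.0624  0.2011] yaw 2.8797 F [-0.62  0.12 -0.02] g 0.47387301237739315
delta tool [0.0003 0.0019 0.0011]
[([271, 186, 17, 46, 654], [278.7, 210.1])]
[ 0.45403577 -0.06187288  0.095     ]
[279.66955262 206.19600348]
```

View pics/w1.png

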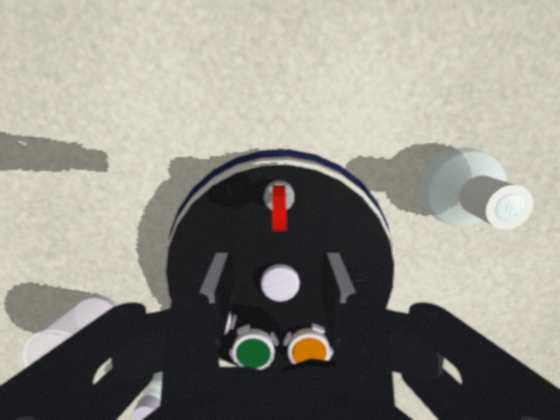

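The wrist view shows the ring edge-on at (279,209) with its thickness along the jaw direction, within about 1 mm of where I measured it. I'll go down with the jaws either side of the ring.

```bash
python3 -m handwheel '[{"jaw":40,"delta_pos":[0,0.001,0.04],"turn":0},{"jaw":40,"delta_pos":[0,0.001,0.08],"turn":0},{"jaw":40,"delta_pos":[0,0.001,0.105],"turn":0},{"jaw":40,"delta_pos":[0,0.001,0.125],"turn":0},{"jaw":40,"delta_pos":[0,0.001,0.125],"turn":0},{"jaw":40,"delta_pos":[0,0.001,0.125],"turn":0}]'
python3 g.py 0.452 -0.0612 0.076
python3 - <<'E'
from h import *
c=cam("wrist");im=camera("wrist");cv2.imwrite("pics/w2.png",im[:,:,::-1])
b=blobs(im,(0,150,40),(8,255,255))[0];print(b)
o=get_obs();print([proj(c,o['position']+np.array([0,0,z])).round(1) for z in(0,.019,.034)])
E
```

```text
clock: 2.37
position: [0.4515, -0.0566, 0.0761]
ee_rot: [0.127, 0.992, -0.0, -0.001]
ft_force: [0.3, 0.3, 1.5]
grip_width: 0.469
t 2.3667 p [ 0.4515 -0.0566  0.0761] yaw 2.8872 F [0.25 0.34 1.49] g 0.4685960265137161
delta tool [-0.0016 -0.0043  0.0001]
[([251, 253, 30, 88, 2408], [265.2, 298.1])]
[array([277.3, 273.3]), array([277.3, 294.8]), array([277.3, 316.3])]
```

View pics/w2.png

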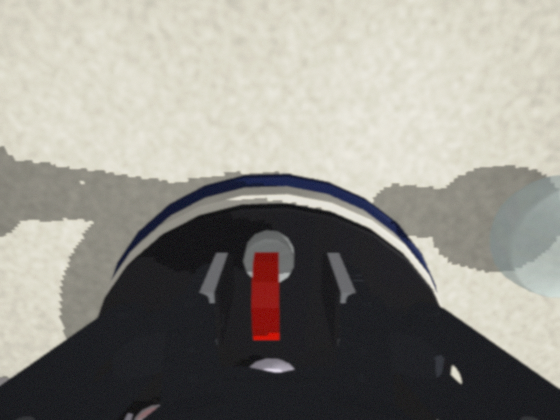

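The picture shows the ring at column 265 and the jaw centre at column 277, so the ring is about 4 mm towards −y of the tool. I'll shift the tool and then close.

```bash
python3 -m handwheel '[{"jaw":40,"delta_pos":[0,-0.0043,0],"turn":0},{"jaw":40,"delta_pos":[0,-0.0043,0],"turn":0},{"jaw":40,"delta_pos":[0,-0.0043,0],"turn":0}]'
python3 - <<'E'
from h import *
c=cam("wrist");im=camera("wrist");cv2.imwrite("pics/w3.png",im[:,:,::-1])
b=blobs(im,(0,150,40),(8,255,255))[0];print(b)
o=get_obs();print(o['position'],[proj(c,o['position']+np.array([0,0,z])).round(1) for z in(0,.019,.034)])
E
```

```text
clock: 2.67
position: [0.4516, -0.0619, 0.0774]
ee_rot: [0.128, 0.992, 0.0, 0.001]
ft_force: [-0.9, 1.2, 0.1]
grip_width: 0.466
[([264, 248, 30, 88, 2359], [278.8, 293.7])]
[ 0.45150918 -0.0617313   0.07716097] [array([277.3, 269.8]), array([277.4, 290.9]), array([277.5, 311.9])]
```

Centred now, at column 278.8 against 277.4. Closing.

```bash
python3 -m handwheel '[{"jaw":20,"delta_pos":[0,0,0],"turn":0},{"jaw":14,"delta_pos":[0,0,0],"turn":0},{"jaw":5,"delta_pos":[0,0,0],"turn":0},{"jaw":5,"delta_pos":[0,0,0],"turn":0},{"jaw":5,"delta_pos":[0,0,0],"turn":0},{"jaw":5,"delta_pos":[0,0,0],"turn":0}]' 40
python3 g.py
```

```text
clock: 3.22
position: [0.4512, -0.0613, 0.0765]
ee_rot: [0.127, 0.992, 0.0, 0.0]
ft_force: [-0.3, 3.0, 6.1]
grip_width: 0.114
t 3.2167 p [ 0.4512 -0.0613  0.0765] yaw 2.8865 F [-0.28  2.98  6.15] g 0.11410515440509758
```

Gripped at 9.7 mm opening. Lifting 13 mm.

```bash
python3 -m handwheel '[{"jaw":5,"delta_pos":[0,0,-0.003],"turn":0},{"jaw":5,"delta_pos":[0,0,-0.006],"turn":0},{"jaw":5,"delta_pos":[0,0,-0.009],"turn":0},{"jaw":5,"delta_pos":[0,0,-0.012],"turn":0},{"jaw":5,"delta_pos":[0,0,-0.0135],"turn":0},{"jaw":5,"delta_pos":[0,0,-0.0135],"turn":0},{"jaw":5,"delta_pos":[0,0,-0.0135],"turn":0}]'
python3 g.py
python3 - <<'E'
from h import *
c=cam("wrist");im=camera("wrist");cv2.imwrite("pics/w4.png",im[:,:,::-1])
im=camera("scene");cv2.imwrite("pics/s4.png",cv2.resize(im[130:280,130:330,::-1],None,fx=4,fy=4))
E
```

```text
clock: 3.8
position: [0.4511, -0.0614, 0.0895]
ee_rot: [0.127, 0.992, 0.0, 0.0]
ft_force: [4.6, 3.7, -8.5]
grip_width: 0.109
t 3.8 p [ 0.4511 -0.0614  0.0895] yaw 2.8864 F [ 4.57  3.72 -8.45] g 0.10916705157030776
```

View pics/w4.png

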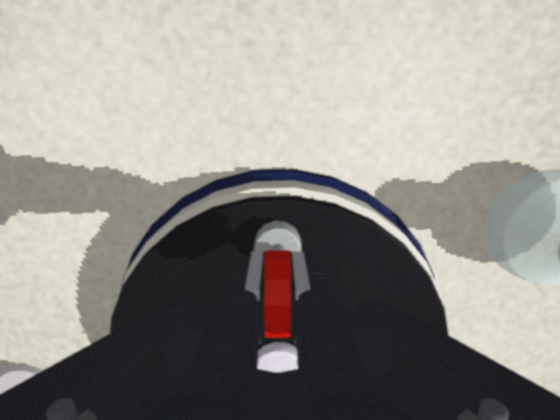

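View pics/s4.png

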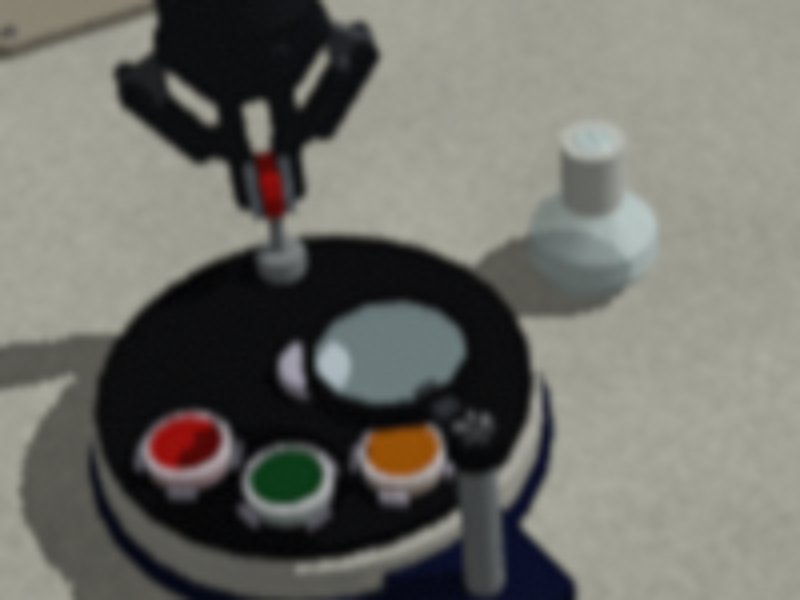

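The ring is lifted about 13 mm (8.5 N, matching the spring) and the arm holds it squarely. Turning 0.42 rad along the 85 mm arc.

```bash
python3 -m handwheel '[{"jaw":5,"delta_pos":[-0.0001,-0.0042,0],"turn":-0.0159},{"jaw":5,"delta_pos":[-0.0004,-0.0085,0],"turn":-0.0318},{"jaw":5,"delta_pos":[-0.001,-0.0127,0],"turn":-0.0477},{"jaw":5,"delta_pos":[-0.0017,-0.0169,0],"turn":-0.0637},{"jaw":5,"delta_pos":[-0.0026,-0.021,0],"turn":-0.0796},{"jaw":5,"delta_pos":[-0.0038,-0.0251,0],"turn":-0.0955},{"jaw":5,"delta_pos":[-0.0052,-0.0291,0],"turn":-0.1114},{"jaw":5,"delta_pos":[-0.0067,-0.0331,0],"turn":-0.1273},{"jaw":5,"delta_pos":[-0.0074,-0.0347,0],"turn":-0.1337},{"jaw":5,"delta_pos":[-0.0074,-0.0347,0],"turn":-0.1337}]'
python3 g.py
```

```text
clock: 4.73
position: [0.4498, -0.0974, 0.0896]
ee_rot: [-0.083, 0.997, -0.0, 0.0]
ft_force: [6.1, 1.1, -10.0]
grip_width: 0.113
t 4.7333 p [ 0.4498 -0.0974  0.0896] yaw -2.9762 F [ 6.06  1.06 -9.99] g 0.11326004624333637
```

Turned by 0.42 rad. Now I'll lower gently until the pin rests on the plate and the wrist unloads.

```bash
python3 -m handwheel '[{"jaw":5,"delta_pos":[0,0,0.0005],"turn":0},{"jaw":5,"delta_pos":[0,0,0.001],"turn":0},{"jaw":5,"delta_pos":[0,0,0.0015],"turn":0},{"jaw":5,"delta_pos":[0,0,0.0015],"turn":0}]'
python3 g.py
```

```text
clock: 5.07
position: [0.4497, -0.0972, 0.088]
ee_rot: [-0.082, 0.997, -0.0, 0.0]
ft_force: [6.5, 1.7, -8.5]
grip_width: 0.112
t 5.0667 p [ 0.4497 -0.0972  0.088 ] yaw -2.9772 F [ 6.49  1.69 -8.51] g 0.11192097873503111
```

```bash
python3 -m handwheel '[{"jaw":5,"delta_pos":[0,0,0.0005],"turn":0},{"jaw":5,"delta_pos":[0,0,0.0005],"turn":0}]'
python3 g.py
```

```text
clock: 5.23
position: [0.4498, -0.0972, 0.0876]
ee_rot: [-0.082, 0.997, -0.0, 0.0]
ft_force: [5.4, 1.1, -8.8]
grip_width: 0.109
t 5.2333 p [ 0.4498 -0.0972  0.0876] yaw -2.9772 F [ 5.36  1.09 -8.82] g 0.10864184430351854
```

```bash
python3 -m handwheel '[{"jaw":5,"delta_pos":[0,0,0.0005],"turn":0},{"jaw":5,"delta_pos":[0,0,0.0005],"turn":0}]'
python3 g.py
```

```text
clock: 5.4
position: [0.4497, -0.0971, 0.0871]
ee_rot: [-0.082, 0.997, -0.0, 0.0]
ft_force: [6.1, 0.9, -8.1]
grip_width: 0.111
t 5.4 p [ 0.4497 -0.0971  0.0871] yaw -2.9772 F [ 6.06  0.9  -8.08] g 0.1108253204138714
```

```bash
python3 -m handwheel '[{"jaw":5,"delta_pos":[0,0,0.0004],"turn":0},{"jaw":5,"delta_pos":[0,0,0.0004],"turn":0}]'
python3 g.py
```

```text
clock: 5.57
position: [0.4497, -0.0972, 0.0867]
ee_rot: [-0.082, 0.997, -0.0, 0.0]
ft_force: [6.1, 1.1, -7.3]
grip_width: 0.112
t 5.5667 p [ 0.4497 -0.0972  0.0867] yaw -2.9773 F [ 6.09  1.08 -7.31] g 0.1117394990370388
```

```bash
python3 -m handwheel '[{"jaw":5,"delta_pos":[0,0,0.0004],"turn":0},{"jaw":5,"delta_pos":[0,0,0.0004],"turn":0}]'
python3 g.py
```

```text
clock: 5.73
position: [0.4497, -0.0972, 0.0864]
ee_rot: [-0.082, 0.997, -0.0, 0.0]
ft_force: [4.8, 1.0, -5.8]
grip_width: 0.106
t 5.7333 p [ 0.4497 -0.0972  0.0864] yaw -2.9772 F [ 4.84  1.05 -5.82] g 0.10636417808334905
```

```bash
python3 -m handwheel '[{"jaw":5,"delta_pos":[0,0,0.0003],"turn":0},{"jaw":5,"delta_pos":[0,0,0.0003],"turn":0}]'
python3 g.py
```

```text
clock: 5.9
position: [0.4497, -0.0971, 0.0863]
ee_rot: [-0.082, 0.997, -0.0, 0.0]
ft_force: [3.7, 0.6, -4.8]
grip_width: 0.113
t 5.9 p [ 0.4497 -0.0971  0.0863] yaw -2.9773 F [ 3.69  0.62 -4.85] g 0.11344063355621338
```

```bash
python3 -m handwheel '[{"jaw":5,"delta_pos":[0,0,0.0006],"turn":0},{"jaw":5,"delta_pos":[0,0,0.0006],"turn":0}]'
python3 g.py
python3 -m handwheel '[{"jaw":18,"delta_pos":[0,0,0],"turn":0},{"jaw":18,"delta_pos":[0,0,0],"turn":0},{"jaw":18,"delta_pos":[0,0,0],"turn":0},{"jaw":18,"delta_pos":[0,0,0],"turn":0}]' 
python3 g.py
python3 - <<'E'
from h import *
c=cam("wrist");im=camera("wrist");cv2.imwrite("pics/w5.png",im[:,:,::-1])
print(blobs(im,(0,150,40),(8,255,255))[0])
E
```

```text
clock: 6.07
position: [0.4498, -0.0972, 0.0861]
ee_rot: [-0.082, 0.997, 0.0, 0.0]
ft_force: [3.3, 2.4, 3.6]
grip_width: 0.112
t 6.0667 p [ 0.4498 -0.0972  0.0861] yaw -2.9773 F [3.27 2.43 3.65] g 0.1115408690138526
clock: 6.4
position: [0.4489, -0.0975, 0.0854]
ee_rot: [-0.082, 0.997, 0.0, -0.0]
ft_force: [-0.4, 0.0, 0.6]
grip_width: 0.211
t 6.4 p [ 0.4489 -0.0975  0.0854] yaw -2.9778 F [-0.45  0.02  0.65] g 0.21060786154568278
[([263, 254, 30, 89, 2446], [277.5, 299.3])]
```

View pics/w5.png

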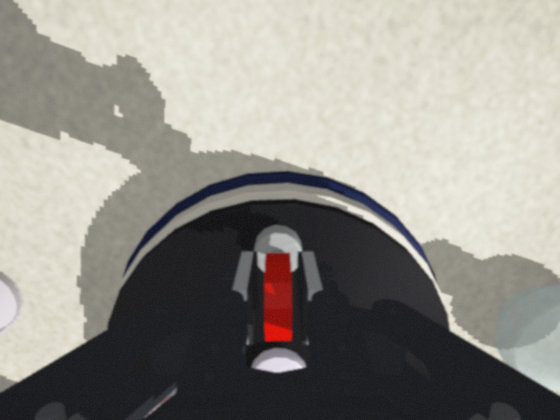

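Released: the wrist force is about 0, the ring stands free between the jaws at column 277, and the pin rests on the plate. Next I push the ring sideways with one finger in steps of at most 0.03 rad (2.5 mm, less than the 3 mm notch play). After each step I check the force and the ring height in the wrist image, so the spring can drop the pin by itself.

```bash
cat > look.py <<'E'
from h import *
c=cam("wrist");im=camera("wrist")
b=max(blobs(im,(0,150,40),(8,255,255))[0],key=lambda q:q[0][4]);o=get_obs()
T=R.from_quat(o['ee_rot']).as_matrix();F=T.T@o['ft_force']
print('t %.2f th_tool %.3f'%(o['clock'],(np.arctan2(T[1,0],T[0,0])-2.8864)%(2*np.pi)),'p',o['position'].round(4),'Ftool',F.round(1),'ring bbox',b[0],b[1])
E
python3 -m handwheel '[{"jaw":18,"delta_pos":[0,-0.002,0.003],"turn":-0.009},{"jaw":18,"delta_pos":[-0.0001,-0.0042,0.005],"turn":-0.0159},{"jaw":18,"delta_pos":[-0.0002,-0.0055,0.005],"turn":-0.0207},{"jaw":18,"delta_pos":[-0.0003,-0.0068,0.005],"turn":-0.0255},{"jaw":18,"delta_pos":[-0.0003,-0.0068,0.005],"turn":-0.0255}]'
python3 look.py
```

```text
clock: 6.87
position: [0.4505, -0.104, 0.0805]
ee_rot: [-0.122, 0.993, 0.0, -0.0]
ft_force: [-0.4, -0.2, -0.3]
grip_width: 0.209
t 6.92 th_tool 0.499 p [ 0.4506 -0.1041  0.0806] Ftool [0.4 1.2 0. ] ring bbox [271, 257, 33, 93, 2718] [287.6, 304.7]
```

```bash
python3 -m handwheel '[{"jaw":18,"delta_pos":[0,-0.0009,0],"turn":-0.0032},{"jaw":18,"delta_pos":[0,-0.0017,0],"turn":-0.0064},{"jaw":18,"delta_pos":[0,-0.0026,0],"turn":-0.0095}]' >/dev/null
python3 look.py
```

```text
t 7.22 th_tool 0.531 p [ 0.4513 -0.1063  0.0805] Ftool [-0.5 -0.   1. ] ring bbox [271, 257, 34, 93, 2739] [287.9, 304.4]
```

```bash
python3 -m handwheel '[{"jaw":18,"delta_pos":[0,-0.0009,0],"turn":-0.0032},{"jaw":18,"delta_pos":[0,-0.0017,0],"turn":-0.0064},{"jaw":18,"delta_pos":[0,-0.0026,0],"turn":-0.0095}]' >/dev/null
python3 look.py
```

```text
t 7.52 th_tool 0.561 p [ 0.4521 -0.1093  0.0806] Ftool [0.4 0.6 0.7] ring bbox [271, 257, 33, 93, 2722] [287.8, 304.3]
```

The ring follows the finger at constant column 288, and the force is small. Continuing.

```bash
python3 -m handwheel '[{"jaw":18,"delta_pos":[0,-0.0009,0],"turn":-0.0032},{"jaw":18,"delta_pos":[0,-0.0017,0],"turn":-0.0064},{"jaw":18,"delta_pos":[0,-0.0026,0],"turn":-0.0095}]' >/dev/null
python3 look.py
```

```text
t 7.82 th_tool 0.590 p [ 0.4532 -0.1121  0.0808] Ftool [-1.  0.  0.] ring bbox [271, 255, 32, 90, 2585] [286.7, 300.8]
```

```bash
python3 -m handwheel '[{"jaw":18,"delta_pos":[0,-0.0009,0],"turn":-0.0032},{"jaw":18,"delta_pos":[0,-0.0017,0],"turn":-0.0064}]' >/dev/null
python3 look.py
```

```text
t 8.03 th_tool 0.611 p [ 0.4536 -0.1134  0.0807] Ftool [ 0.6 -0.   0.1] ring bbox [271, 248, 30, 86, 2304] [286.1, 291.8]
```

The ring dropped in the image: centroid row 304 → 292, width 33 → 30. I'll hold still and check again.

```bash
python3 -m handwheel '[{"jaw":18,"delta_pos":[0,0,0],"turn":0},{"jaw":18,"delta_pos":[0,0,0],"turn":0}]' >/dev/null
python3 look.py
```

```text
t 8.25 th_tool 0.609 p [ 0.4534 -0.113   0.0806] Ftool [ 0.1 -0.2 -0.2] ring bbox [270, 248, 30, 86, 2289] [285.4, 292.2]
```

Stable, with no load. A gentle 2 mm feel test for the lock.

```bash
python3 -m handwheel '[{"jaw":18,"delta_pos":[0,-0.0006,0],"turn":0},{"jaw":18,"delta_pos":[0,-0.001,0],"turn":0}]' >/dev/null
python3 look.py
```

```text
t 8.47 th_tool 0.609 p [ 0.4538 -0.1139  0.0806] Ftool [-0.4  0.1 -1. ] ring bbox [272, 248, 31, 86, 2314] [287.3, 292.2]
```

```bash
python3 -m handwheel '[{"jaw":18,"delta_pos":[0,-0.0006,0],"turn":0},{"jaw":18,"delta_pos":[0,-0.001,0],"turn":0}]' >/dev/null
python3 look.py
```

```text
t 8.68 th_tool 0.609 p [ 0.4541 -0.1148  0.0806] Ftool [ 0.9  0.2 -0.4] ring bbox [273, 249, 30, 85, 2301] [287.6, 292.5]
```

```bash
python3 -m handwheel '[{"jaw":18,"delta_pos":[0,-0.0005,0],"turn":0},{"jaw":18,"delta_pos":[0,-0.0008,0],"turn":0}]' >/dev/null
python3 look.py
```

```text
t 8.90 th_tool 0.609 p [ 0.4543 -0.1157  0.0806] Ftool [ 0.2  1.8 -0.9] ring bbox [273, 249, 30, 85, 2289] [287.8, 292.7]
```

```bash
python3 -m handwheel '[{"jaw":18,"delta_pos":[0,-0.0005,0],"turn":0},{"jaw":18,"delta_pos":[0,-0.0008,0],"turn":0}]' >/dev/null
python3 look.py
```

```text
t 9.12 th_tool 0.609 p [ 0.4546 -0.1164  0.0805] Ftool [ 1.2  1.3 -0.2] ring bbox [274, 249, 29, 85, 2268] [288.0, 292.3]
```

```bash
python3 -m handwheel '[{"jaw":18,"delta_pos":[0,-0.0004,0],"turn":0},{"jaw":18,"delta_pos":[0,-0.0007,0],"turn":0}]' >/dev/null
python3 look.py
```

```text
t 9.33 th_tool 0.609 p [ 0.4548 -0.1171  0.0805] Ftool [ 0.9  1.  -0.9] ring bbox [274, 249, 29, 85, 2297] [287.8, 292.2]
```

```bash
python3 -m handwheel '[{"jaw":18,"delta_pos":[0,-0.0004,0],"turn":0},{"jaw":18,"delta_pos":[0,-0.0006,0],"turn":0}]' >/dev/null
python3 look.py
```

```text
t 9.55 th_tool 0.609 p [ 0.4549 -0.1173  0.0805] Ftool [ 1.4  4.1 -1.2] ring bbox [274, 249, 29, 85, 2280] [287.9, 292.2]
```

Run:
```python
from h import *
for n in("scene","top"):
    im=camera(n);cv2.imwrite(f"pics/{n}6.png",im[:,:,::-1])
    x0,y0=(270,160) if n=="top" else (140,160)
    cv2.imwrite(f"pics/{n}6z.png",cv2.resize(im[y0:y0+150,x0:x0+150,::-1],None,fx=4,fy=4,interpolation=cv2.INTER_CUBIC))
    print(n,blobs(im,(0,150,60),(8,255,255))[0])
t=cam("top")
```

```text
scene [([171, 182, 12, 16, 124], [176.7, 189.8]), ([189, 243, 17, 12, 152], [196.7, 248.5])]
top [([347, 211, 11, 10, 90], [352.0, 215.5])]
```

View pics/scene6z.png

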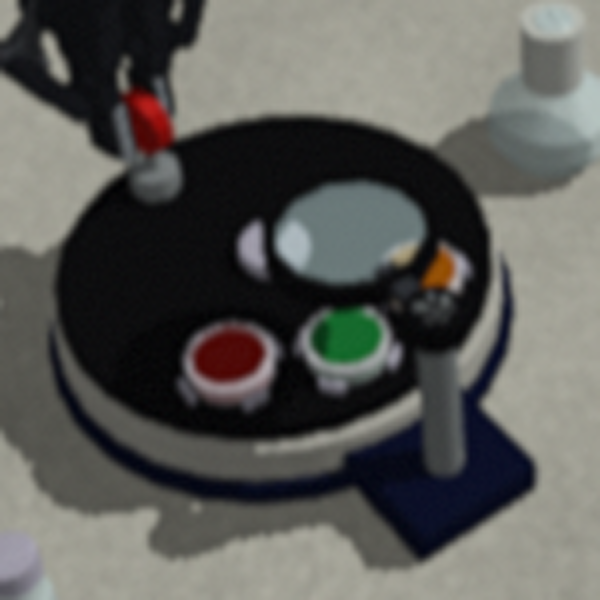

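The finger is now stopped at 4.1 N with no further travel, so the pin is against the notch wall. In the scene view the ring sits low over its boss, as at the start. Backing off to centre, opening and rising.

```bash
python3 -m handwheel '[{"jaw":18,"delta_pos":[0,0.002,0],"turn":0},{"jaw":30,"delta_pos":[0,0.0035,0],"turn":0},{"jaw":40,"delta_pos":[0,0.0035,0],"turn":0},{"jaw":40,"delta_pos":[0,0.0035,0],"turn":0},{"jaw":40,"delta_pos":[0,0.0035,-0.02],"turn":0},{"jaw":40,"delta_pos":[0,0.0035,-0.06],"turn":0},{"jaw":40,"delta_pos":[0,0.0035,-0.1],"turn":0},{"jaw":40,"delta_pos":[0,0.0035,-0.14],"turn":0},{"jaw":40,"delta_pos":[0,0.0035,-0.14],"turn":0}]'
python3 -m handwheel '[{"jaw":40,"delta_pos":[0.15,0.1,-0.05],"turn":0},{"jaw":40,"delta_pos":[0.15,0.1,-0.05],"turn":0},{"jaw":40,"delta_pos":[0.15,0.1,-0.05],"turn":0},{"jaw":40,"delta_pos":[0.15,0.1,-0.05],"turn":0},{"jaw":40,"delta_pos":[0.15,0.1,-0.05],"turn":0},{"jaw":40,"delta_pos":[0.15,0.1,-0.05],"turn":0},{"jaw":40,"delta_pos":[0.15,0.1,-0.05],"turn":0}]'
python3 - <<'E'
from h import *
for n in("scene","top"):
    im=camera(n);cv2.imwrite(f"pics/{n}7.png",im[:,:,::-1])
    x0,y0=(270,160) if n=="top" else (140,160)
    cv2.imwrite(f"pics/{n}7z.png",cv2.resize(im[y0:y0+150,x0:x0+150,::-1],None,fx=4,fy=4,interpolation=cv2.INTER_CUBIC))
    print(n,blobs(im,(0,150,60),(8,255,255))[0])
    print('green',blobs(im,(45,100,30),(85,255,255))[0])
E
```

```text
clock: 10.4
position: [0.4572, -0.1153, 0.2279]
ee_rot: [-0.176, 0.984, -0.001, 0.005]
ft_force: [0.6, -0.3, 0.5]
grip_width: 0.47
clock: 10.98
position: [0.2775, -0.0738, 0.2707]
ee_rot: [-0.173, 0.985, -0.0, 0.0]
ft_force: [1.2, -0.9, 0.5]
grip_width: 0.47
scene [([169, 183, 14, 15, 144], [175.6, 189.8]), ([189, 243, 16, 12, 151], [196.6, 248.5])]
green [([218, 236, 17, 15, 180], [226.2, 243.3])]
top [([347, 211, 11, 10, 92], [352.1, 215.5]), ([343, 271, 10, 16, 86], [347.8, 278.5])]
green []
```

View pics/scene7z.png

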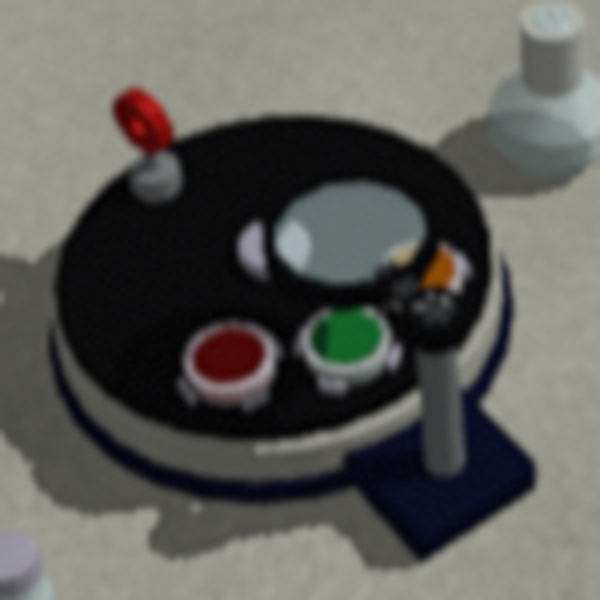

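View pics/top7.png

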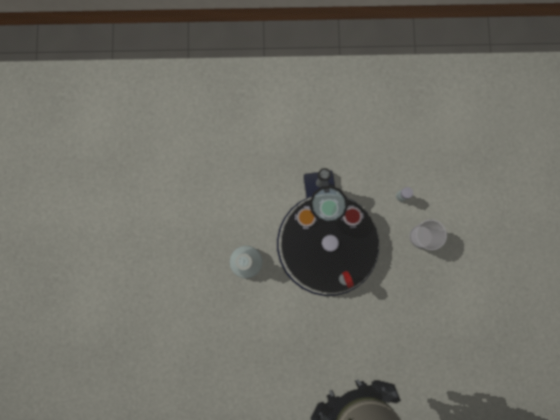

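```bash
python3 -m handwheel '[{"jaw":40,"delta_pos":[0,0,0],"turn":0},{"jaw":40,"delta_pos":[0,0,0],"turn":0},{"jaw":40,"delta_pos":[0,0,0],"turn":0}]'
python3 - <<'E'
from h import *
t=cam("top");s=cam("scene");h=np.array([.5343,-.0811])
i=camera("scene");b=[q for q in blobs(i,(0,150,60),(8,255,255))[0] if q[1][1]<210][0];print(b)
p,e=tri([ray(t,347.8,278.5),ray(s,*b[1])]);print('ring',p,e)
p0,_=tri([ray(t,324,280.9),ray(s,197.6,180.8)])
d=p[:2]-h;print(np.hypot(*d),(np.arctan2(d[1],d[0])%(2*np.pi)))
for n,px,a0 in(('red',(352.1,215.5),-1.340),('ring',(347.8,278.5),2.8926)):
    q=plane(t,*px,.0568 if n=='red' else .1)[:2]-h;print(n,'turn',(np.arctan2(q[1],q[0])-a0)%(2*np.pi),np.hypot(*q))
E
```

```text
clock: 11.33
position: [0.2789, -0.0719, 0.2706]
ee_rot: [-0.177, 0.984, 0.0, 0.0]
ft_force: [0.5, -0.3, 0.7]
grip_width: 0.469
([169, 183, 14, 15, 144], [175.7, 189.9])
ring [ 0.45620968 -0.11245285  0.09169369] [np.float64(0.0006193152279857915), np.float64(0.0006193152279858079)]
0.08414927036204783 3.5233868533799493
red turn 0.6340534506795025 0.07878128122568294
ring turn 0.6122275941906317 0.08297686827630404
```

```bash
python3 -c "
from workcell import *
print(hand_in())"
```

```text
the job is handed in; nothing more can be done
None
```

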